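# Clear the vial chute and make up two microscopy kits

### The arm

A 6-joint arm with a two-finger parallel gripper is mounted at the origin on the work surface. World frame = base frame: x ahead of the robot, y to its left, z up, the work surface at z = 0. Lengths are in mm, angles in degrees, forces in N, time in s.
With the tool pointing down it reaches from about 300 to 850 mm from the base axis. Payload 4.2 kg.
Tool frame: the origin (TCP) lies midway between the tips of the shut fingers; the grasp point (between the pads) lies env.hold_point_z behind it (env.hold_point_z is the distance from the TCP to the grasp point, in mm); z points along the fingers, y is the line along which they close (so a half turn about z gives the same grasp; the last joint's range is limited). The gripper opens to 91 mm and grips with 3 to 60 N. Pads are 32 mm wide; open, the fingers measure 118 mm over their backs; the gripper's body (76 mm by 178 mm) begins 60 mm behind the grasp point.
Start: joints at [71.219, 18.312, 89.639, -0, 72.044, -1.146], TCP at [174.207, 547.995, 177.976] pointing down, gripper open.
Joint ranges: [-177.97, 177.97], [-48.28, 115.42], [12.27, 149.76], [-77.06, 257.06], [2.81, 150.46], [-146.56, 146.56]. Speed limits (degrees/s): [147.25, 147.25, 180, 180, 180, 180].

### API

Orientations are given as [roll, pitch, yaw] about the fixed x, y, z axes, in that order (R = Rz(yaw) Ry(pitch) Rx(roll)).
In Python, from workcell import env, viewer, spotter gives the robot as it stands.
- The arm moves only by the tool apply_moves, never from a script. Its arguments are lists of equal length, an entry for each row: "delta_pos": the shift along the world's x, y, z normalised to -1 to 1, where 1 is 120 mm, a list of three; "rot": the turn, a rotation vector about the world's x, y, z normalised to -1 to 1, where 1 is 1.5 rad, a list of three; "hand": the opening, from 0 (shut) to 1 (fully open). A call has 1 to 10 rows; each row is the pose to reach, as a shift and turn from the pose commanded when the call began; what a row does not reach only later rows make up. A row lasts 1/12 s, in which the tool goes at most 41.7 mm and 7.16 degrees, less where a joint would pass 70% of its speed; a pose out of reach is approached as far as the arm can. A call with a number of a shift or a turn outside -1 to 1 is refused whole. A call with a gripper value outside its range is refused whole. The fingers move at their own pace and stop on an object; "newtons" is the grip in N (left out, the last holds). Time passes only in rows, so rows that repeat a pose let the fingers close. It gives the time, the measured TCP pose, the force, the opening and the grip force at its end, in the units of the state.
- env.state(): the state, without advancing time (a new reading comes with each control period).
- viewer.grab_frame(name): name is "scene" or "side" or "wrist"; returns a dict with "pixels" (420x560x3 uint8, red, green, blue), "camera_matrix" (3x3 intrinsics, pixels), "k1" (the pictures are not rectified: a ray, as slopes to the right and down, at radius r is drawn at 1 + k1 r^2 times it, then the intrinsics apply), "R" (3x3) and "t" (3): a world point X has camera coordinates R X + t; the wrist camera has in their place "mount" (4x4, takes a point from camera to tool coordinates, whose origin is the TCP and whose axes are the flange's). Camera axes: x right, y down, z forward; pixel columns grow to the right and rows downward; lengths in mm; the calibration is good to about 2 mm. A picture is of the moment at which its call begins: read the wrist's pose just before it. There is no depth.
- env.job_done(): hands the job in; it is judged then, once.
Trained networks look in a picture, given as the dict that the camera call returned (one of the last four; its "shot" number tells which), for a name from the list of things; names that differ only in an ending like _2 or _b are one class to them, and where a whole thing is asked for, a point or a joint stands for the part that bears it (a point fixed in the world has none). Each returns a list of dicts, best first, with "score" (0 to 1); they miss things now and then, are a little off and sometimes report something else, mostly with a low value. They report only what shows in the picture. A call takes as long as a camera call.
- spotter.trace(picture, query): "mask" (420x560 bool, what is visible of it) and "box" ([centre column, centre row, width, height] in pixels, round what is visible of it).
- spotter.landmark_of(picture, query): "position" ([column, row] in pixels: a listed point, or the origin of a listed thing).
The state is a dict: "time_s": time; "qpos": joint angles; "qvel": joint speeds; "effort": joint torques, N m; "ee_pos": TCP position; "ee_rot": TCP orientation; "force": force on the tool from outside, world axes, zero at the start; "torque": the same for the moment, N m; "gripper_width": finger opening in mm; "gripper_force": force on a finger pad.
Only numpy, scipy, OpenCV 4.12 (cv2) and the standard library are available. Lean on these libraries where they do the work, as an engineer would, in place of code of your own. Each camera call takes 0.05 s, during which the arm holds its last target. There are 200 camera calls.

### The job

A stray screw cap is blocking the vial chute: lift it out and put it in the round white dish, so that the vial behind it rolls down to the stop. Then make up the two kits, one thing to a compartment: the vial (lying) and the tall amber bottle in the oblong steel tray, the slide box (lying flat, lid up) and the short wide jar in the square dark grey tray; either compartment will do. The bottle and the jar stand upright and are set down gently, not dropped.

Things in the scene. Friction and masses are not known exactly. Their poses are not given: they have to be found in the camera images.
- cap_center (a point): The stray cyan ribbed screw cap, a disc 36 mm in diameter and 18 mm high, loose, at the pick-up end of the chute against the stop lip. The point is its centre. It lies flat on the sloping floor (tilted 15 degrees about the chute's y axis) and overhangs the 24 mm wide floor by 6 mm on either side (chute's +-y), where it can be taken.
- vial_center (a point): The only vial: amber glass with a cyan cap, a cylinder 22 mm in diameter and 46 mm long (y axis along it), 22 g. The point is its centre. It lies across the chute just uphill of the cap and rolls some 37 mm down to the stop once the cap is out; there its ends overhang the floor by 11 mm on either side and can be taken. It may roll a little on a level floor.
- bottle_center (a point): The tall bottle: amber glass, white label, cyan cap, 34 mm in diameter and 70 mm high (cap narrower, 29 mm), standing on the table, about 90 g. The point is its centre, half-way up.
- jar_center (a point): The short wide jar: amber glass with a broad cyan lid, 46 mm in diameter and 42 mm high, standing on the table, about 100 g. The point is its centre, half-way up.
- slidebox_center (a point): The slide box: a closed grey plastic box with a white lid, 82 mm long (its x axis), 30 mm wide (y) and 30 mm high, lying flat on the table, about 80 g. The point is its centre, half-way up.
- chute: Fixed aluminium vial chute on a grey foot. Origin on the table under the pick-up end; x level, pointing uphill. Floor 26 mm up at the origin, rising 15 degrees; from x = 24 mm on it has side walls (60 mm over all, top end x = 120, 72 mm high). The pick-up end has none: floor 24 mm wide, stop lip 14 mm high at x = -20. The vial at the stop has its centre at x = -11, y = 0, 34 mm above the table.
- dish: The round white ceramic dish for strays, fixed: 106 mm across at the rim (16 mm high), flat inside, 90 mm across the inner floor, which is 4 mm above the table. Origin at the centre of its underside.
- oblong_tray: The oblong steel kit tray, fixed: 200 mm (x) by 100 mm (y), walls 14 mm high and 4 mm thick, floor 4 mm thick. A wall across the middle (along y) makes two equal compartments 94 mm (x) by 92 mm (y) inside, centred at x = +49 and -49 mm. Origin at the centre of its underside.
- square_tray: The square dark grey plastic kit tray, fixed: 160 mm by 160 mm, walls 14 mm high and 4 mm thick, floor 4 mm thick. A wall across the middle (along y) divides it into two equal compartments 74 mm (x) by 152 mm (y) inside, centred at x = +39 and x = -39 mm. Origin at the centre of its underside.

How it is judged:
By the outcome, as a careful person would: the job done as asked, in the order asked, and still so for the second after the job is handed in, with the robot touching nothing.
It also fails if it takes over 134 s, if anything falls off the work surface, if the arm or the gripper's body presses on something with over 40 N, if the wrist force passes 120 N, or if a joint passes its speed limit or range.

## Working session

There is one attempt and no reset: what is moved stays moved. The work goes in short steps, Python scripts to look and compute and a tool call to move; the robot and the scene stay as the last step left them, time stands still between calls to the robot, and variables do not carry over. Pictures are saved under pics/ and viewed, at most 14 in all, crops included, and the job is handed in when it is done.

Besides the shell and the picture viewer there is one more tool, called after ">>>" as a command line: name --argument value ..., lists and objects as JSON in quotes. apply_moves: Moves the arm, as the interface text tells. Its arguments: {"type":"object","properties":{"delta_pos":{"type":"array"},"rot":{"type":"array"},"hand":{"type":"array"},"newtons":{"type":"number"}},"required":["delta_pos","rot","hand"]}

```bash
ls; mkdir -p pics; python3 - <<'E'
from workcell import env, viewer, spotter
import cv2
print(env.state(), env.hold_point_z)
for n in ["scene","side"]:
    f=viewer.grab_frame(n); cv2.imwrite(f"pics/{n}0.png",f["pixels"][:,:,::-1])
    print(n,f["camera_matrix"],f["k1"],f["R"],f["t"])
    for q in ["cap_center","vial_center","bottle_center","jar_center","slidebox_center","chute","dish","oblong_tray","square_tray"]:
        print(q,[(r["score"],r["position"]) for r in spotter.landmark_of(f,q)][:3])
E
```

```text
pics
{'time_s': 0.0, 'qpos': array([ 7.12204610e+01,  1.83520987e+01,  8.97059933e+01,  6.06297632e-04,
        7.20431069e+01, -1.14785570e+00]), 'qvel': array([ 0.0752646 ,  0.0179181 , -0.02327731, -0.03519467, -0.01259028,
        0.01847699]), 'effort': array([ 7.14693779e-04, -4.12464774e+01, -2.31978697e+01,  7.29591586e-02,
        4.55323874e-02, -1.66008285e-04]), 'ee_pos': array([173.99919948, 547.45216312, 177.11854093]), 'ee_rot': array([-1.79898833e+02, -2.60358551e-03,  1.62368127e+02]), 'force': array([-0.40097377,  0.61120319, -0.54429701]), 'torque': array([0.03561336, 0.0156742 , 0.01972136]), 'gripper_force': 0.0, 'gripper_width': 91.3464353323786} 18.8
scene [[415.98140061   0.         274.15999777]
 [  0.         415.98140061 210.50098644]
 [  0.           0.           1.        ]] -0.042627409179030254 [[ 0.82217953  0.56919364  0.0062783 ]
 [ 0.4378832  -0.62538226 -0.64587563]
 [-0.36370196  0.53377488 -0.76341683]] [-440.40887199 -187.49102059 1369.49857377]
cap_center [(0.42, [266.6, 218.5])]
vial_center [(0.64, [273.7, 220.5])]
bottle_center [(0.8, [334.8,
[... 232 characters left out ...]
.87226263   0.         282.98422033]
 [  0.         544.87226263 212.24048295]
 [  0.           0.           1.        ]] -0.11383609326004905 [[ 0.99742192 -0.06903722 -0.0195799 ]
 [-0.06392482 -0.73082646 -0.67956332]
 [ 0.03260565  0.67906299 -0.73335552]] [-534.92815025   64.04602456 1191.32871148]
cap_center [(0.75, [272.1, 217.6]), (0.24, [238.2, 179.7])]
vial_center [(0.73, [283.9, 214.9])]
bottle_center [(0.89, [322.9, 161.9])]
jar_center [(0.74, [245.0, 289.1]), (0.41, [352.4, 282.3])]
slidebox_center [(0.91, [238.3, 175.9]), (0.31, [272.1, 228.4])]
chute [(0.79, [271.6, 225.3])]
dish [(0.75, [352.7, 283.8])]
oblong_tray [(0.88, [252.4, 121.3])]
square_tray [(0.83, [277.8, 380.3])]
```

View pics/scene0.png

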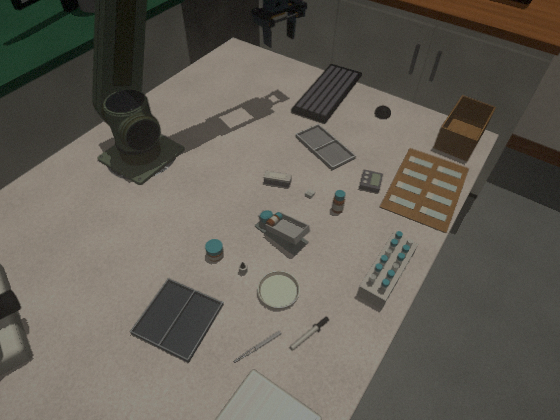

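View pics/side0.png

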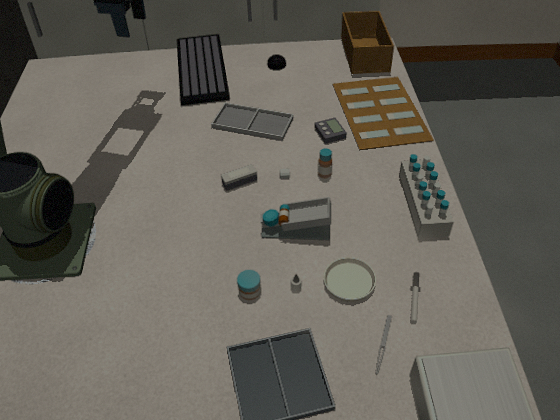

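```bash
cat > h.py <<'E'
import numpy as np, cv2
from scipy.spatial.transform import Rotation as Ro
from workcell import env, viewer, spotter
def cam(f,st=None):
    """R,t world->camera"""
    if "R" in f: return np.array(f["R"]),np.array(f["t"])
    M=np.array(f["mount"]); Rt=Ro.from_euler("xyz",st["ee_rot"],degrees=True).as_matrix()
    Rw=Rt@M[:3,:3]; o=Rt@M[:3,3]+st["ee_pos"]; return Rw.T,-Rw.T@o
def ray(f,p,st=None):
    R,t=cam(f,st); K=f["camera_matrix"]
    d=np.array([(p[0]-K[0,2])/K[0,0],(p[1]-K[1,2])/K[1,1]]); u=d.copy()
    for _ in range(20): u=d/(1+f["k1"]*(u@u))
    return -R.T@t, R.T@np.array([u[0],u[1],1])
def onz(f,p,z,st=None):
    o,d=ray(f,p,st); return o+d*(z-o[2])/d[2]
def proj(f,X,st=None):
    R,t=cam(f,st); K=f["camera_matrix"]; c=np.atleast_2d(X)@R.T+t
    u=c[:,:2]/c[:,2:]; u=u*(1+f["k1"]*(u**2).sum(1,keepdims=True))
    return u@K[:2,:2].T+K[:2,2]
E
python3 - <<'E'
from h import *
np.set_printoptions(precision=1,suppress=True)
Z=dict(cap_center=36,vial_center=45,bottle_center=35,jar_center=21,slidebox_center=15,chute=0,dish=0,oblong_tray=0,square_tray=0)
for n in ["scene","side"]:
    f=viewer.grab_frame(n)
    for q,z in Z.items():
        r=spotter.landmark_of(f,q)
        if r: print(n,q,r[0]["score"],onz(f,r[0]["position"],z))
E
```

```text
scene cap_center 0.49 [516.1  -8.3  36. ]
scene vial_center 0.54 [537.2 -15.4  45. ]
scene bottle_center 0.81 [655.4 147.5  35. ]
scene jar_center 0.84 [ 459.8 -163.3   21. ]
scene slidebox_center 0.76 [442.8 151.5  15. ]
scene chute 0.61 [520.7 -11.9   0. ]
scene dish 0.67 [ 654.3 -157.1   -0. ]
scene oblong_tray 0.64 [477.3 385.8   0. ]
scene square_tray 0.86 [ 507.1 -353.9    0. ]
side cap_center 0.59 [512.5  -3.   36. ]
side vial_center 0.68 [542.1 -12.9  45. ]
side bottle_center 0.94 [650.3 152.2  35. ]
side jar_center 0.57 [ 452.5 -164.7   21. ]
side slidebox_center 0.71 [439.2 160.3  15. ]
side chute 0.83 [512.6  -6.4   0. ]
side dish 0.67 [ 663.2 -158.1    0. ]
side oblong_tray 0.9 [482.9 391.6   0. ]
side square_tray 0.97 [ 504.5 -364.9    0. ]
```

The scene view shows the cap (266,217) and vial in the chute, bottle (339,200), jar (214,248), slide box (278,179), dish (278,290), and trays (325,146) and (178,318). The side view agrees with this. Next I move over the oblong tray and then the middle, for wrist views.

>>> apply_moves --delta_pos '[[0.21,-0.11,0.08],[0.43,-0.22,0.17],[0.64,-0.33,0.25],[0.85,-0.44,0.33]]' --rot '[[0,0,0],[0,0,0],[0,0,0],[0,0,0]]' --hand '[1,1,1,1]'

```text
time_s: 2.33
ee_pos: [277.1, 494.6, 218.1]
ee_rot: [180.0, 0.0, 162.4]
force: [1.3, 0.3, -0.6]
gripper_width: 91.3
gripper_force: 0.0
```

>>> apply_moves --delta_pos '[[0.21,-0.11,0.08],[0.43,-0.22,0.17],[0.64,-0.33,0.25],[0.85,-0.44,0.33]]' --rot '[[0,0,0],[0,0,0],[0,0,0],[0,0,0]]' --hand '[1,1,1,1]'

```text
time_s: 2.67
ee_pos: [379.4, 441.6, 257.8]
ee_rot: [180.0, 0.0, 162.4]
force: [0.3, 0.1, -0.0]
gripper_width: 90.9
gripper_force: 0.0
```

>>> apply_moves --delta_pos '[[0.21,-0.11,0.08],[0.43,-0.22,0.17],[0.64,-0.33,0.25],[0.85,-0.44,0.33],[0.85,-0.44,0.33],[0.85,-0.44,0.33]]' --rot '[[0,0,0],[0,0,0],[0,0,0],[0,0,0],[0,0,0],[0,0,0]]' --hand '[1,1,1,1,1,1]'

```text
time_s: 3.17
ee_pos: [481.3, 389.0, 296.8]
ee_rot: [180.0, -0.0, 162.2]
force: [0.4, -0.1, -0.8]
gripper_width: 91.4
gripper_force: 0.0
```

```bash
cat >> h.py <<'E'
np.set_printoptions(precision=1,suppress=True)
Z=dict(cap_center=36,vial_center=45,bottle_center=35,jar_center=21,slidebox_center=15,chute=0,dish=0,oblong_tray=0,square_tray=0)
def look(name,qs,Zs={},nmin=0.3):
    st=env.state(); f=viewer.grab_frame("wrist"); cv2.imwrite(f"pics/{name}.png",f["pixels"][:,:,::-1])
    print("t",round(st["time_s"],2),"tcp",st["ee_pos"],st["ee_rot"],"w",st["gripper_width"])
    for q in qs:
        z=Zs.get(q,Z[q]); 
        for r in spotter.landmark_of(f,q)[:2]:
            if r["score"]>nmin: print(q,r["score"],np.array(r["position"]),onz(f,r["position"],z,st))
        for r in spotter.trace(f,q)[:1]:
            c=cv2.findContours(r["mask"].astype(np.uint8),0,2)[0]
            if not c: continue
            c=max(c,key=cv2.contourArea)
            b=cv2.boxPoints(cv2.minAreaRect(c)); p=np.array([onz(f,x,z,st)[:2] for x in b])
            e=p[1]-p[0]; g=p[2]-p[1]
            print("  mask",r["score"],"rect centre",p.mean(0),"sides",np.hypot(*e),np.hypot(*g),"ang",np.degrees(np.arctan2(e[1],e[0]))%180,np.degrees(np.arctan2(g[1],g[0]))%180, "box",np.array(r["box"]))
    return st,f
E
python3 - <<'E'
from h import *
st,f=look("w1",["oblong_tray","slidebox_center","bottle_center"],{"oblong_tray":14})
print(f["mount"],f["camera_matrix"],f["k1"])
E
```

```text
t 3.17 tcp [481.3 389.  296.8] [180.   -0.  162.2] w 91.36604200405314
oblong_tray 0.85 [273.1 175. ] [479.7 383.2  14. ]
  mask 0.89 rect centre [478.4 378.4] sides 201.43222086943214 100.65351975470459 ang 155.75645408004462 68.10689848252025 box [273.5 172.2  65.8 120.3]
slidebox_center 0.56 [140.2 195.9] [444.3 153.5  15. ]
  mask 0.64 rect centre [441.5 150.3] sides 43.823455996141405 84.40382686624133 ang 113.63421993348382 22.73367816265108 box [138.8 196.4  54.1  50.4]
[[   0.    -1.    -0.3   77.1]
 [   1.     0.     0.     0.7]
 [  -0.    -0.3    1.  -207.2]
 [   0.     0.     0.     1. ]] [[289.3   0.  277.2]
 [  0.  289.3 210.7]
 [  0.    0.    1. ]] 0.016026429812439347
```

>>> apply_moves --delta_pos '[[0.1,-0.25,-0.05],[0.2,-0.5,-0.1],[0.3,-0.75,-0.15],[0.4,-0.95,-0.2]]' --rot '[[0,0,0],[0,0,0],[0,0,0],[0,0,0]]' --hand '[1,1,1,1]'

```text
time_s: 3.85
ee_pos: [527.9, 274.2, 272.7]
ee_rot: [-180.0, 0.0, 162.4]
force: [0.5, -0.4, -0.9]
gripper_width: 91.2
gripper_force: 0.0
```

>>> apply_moves --delta_pos '[[0.1,-0.25,-0.05],[0.2,-0.5,-0.1],[0.3,-0.75,-0.15],[0.4,-0.95,-0.2],[0.4,-0.95,-0.2],[0.4,-0.95,-0.2]]' --rot '[[0,0,0],[0,0,0],[0,0,0],[0,0,0],[0,0,0],[0,0,0]]' --hand '[1,1,1,1,1,1]'

```text
time_s: 4.35
ee_pos: [576.0, 161.0, 248.3]
ee_rot: [-180.0, -0.1, 162.3]
force: [0.0, 1.3, -0.4]
gripper_width: 91.1
gripper_force: 0.0
```

```bash
python3 - <<'E'
from h import *
look("w2",["slidebox_center","bottle_center","oblong_tray","cap_center"],{"oblong_tray":14})
E
```

```text
t 4.35 tcp [576.  161.  248.3] [-180.    -0.1  162.3] w 91.1056270951104
slidebox_center 0.66 [243.2  91.4] [441.2 154.4  15. ]
slidebox_center 0.53 [ 43.6 171.2] [ 456.6 -170.2   15. ]
  mask 0.69 rect centre [440.6 151.4] sides 30.819729892904398 86.98045492598325 ang 108.48856530129444 23.942630209355986 box [243.3  90.8  57.4  62.1]
bottle_center 0.74 [294.5 224. ] [645.7 167.4  35. ]
  mask 0.89 rect centre [648.8 163.2] sides 33.51729431915785 52.59505968263703 ang 91.47500299041826 1.1187754190099104 box [291.4 227.8  21.7  33. ]
oblong_tray 0.56 [402.1  68.7] [481.  373.6  14. ]
  mask 0.92 rect centre [487.7 375. ] sides 185.51243839088465 101.49906926079188 ang 157.28315836785424 64.18810891181006 box [406.6  72.8  99.2 141.8]
cap_center 0.57 [158.9 173. ] [510.8   2.5  36. ]
cap_center 0.35 [ 41.7 172.7] [ 459.9 -156.9   36. ]
  mask 0.72 rect centre [509.8  -1.6] sides 39.92644363836485 35.089749854782546 ang 72.42268275200524 156.4046160510277 box [156.1 174.2  26.9  25.5]
```

>>> apply_moves --delta_pos '[[-0.1,-0.25,0],[-0.2,-0.5,0],[-0.3,-0.75,0],[-0.4,-0.9,0]]' --rot '[[0,0,0],[0,0,0],[0,0,0],[0,0,0]]' --hand '[1,1,1,1]'

```text
time_s: 5.13
ee_pos: [527.4, 51.6, 248.8]
ee_rot: [-179.9, 0.0, 162.3]
force: [0.1, -0.2, -0.3]
gripper_width: 91.1
gripper_force: 0.0
```

>>> apply_moves --delta_pos '[[0,-0.25,0],[0,-0.5,0],[0,-0.75,0],[0,-0.9,0],[0,-0.9,0],[0,-0.9,0]]' --rot '[[0,0,0],[0,0,0],[0,0,0],[0,0,0],[0,0,0],[0,0,0]]' --hand '[1,1,1,1,1,1]'

```text
time_s: 5.63
ee_pos: [528.2, -54.7, 248.8]
ee_rot: [180.0, -0.0, 162.3]
force: [-0.7, -0.3, 0.1]
gripper_width: 91.1
gripper_force: 0.0
```

```bash
python3 - <<'E'
from h import *
look("w3",["cap_center","vial_center","chute","jar_center","dish","square_tray","bottle_center"],{"square_tray":14})
E
```

```text
t 5.63 tcp [528.2 -54.7 248.8] [180.   -0.  162.3] w 91.11461728879857
cap_center 0.75 [309.4 160.1] [511.7   0.1  36. ]
  mask 0.75 rect centre [510.5  -1.6] sides 36.90220274003333 35.55999259764326 ang 72.2561566093655 164.73822392944598 box [308.5 160.2  23.3  25.5]
vial_center 0.98 [311.2 178.4] [536.3  -5.2  45. ]
vial_center 0.49 [192.5 158.4] [ 458.4 -156.2   45. ]
  mask 0.67 rect centre [537.6  -4.4] sides 46.94673650465037 23.597829668712937 ang 81.78530837284043 174.43431237282024 box [312.2 179.9  35.   17.3]
chute 0.61 [308.3 161.3] [517.9   0.6   0. ]
  mask 0.92 rect centre [578.4  -5.7] sides 66.82479033834403 177.414577995726 ang 83.12379342945754 176.23833486159845 box [315.4 197.3  61.3 111.6]
jar_center 0.83 [189.8 158.6] [ 457.7 -167.4   21. ]
  mask 0.91 rect centre [ 458.9 -167.6] sides 56.945068283256134 48.44438793340644 ang 85.85380585578694 172.88037426924421 box [191.4 159.3  36.3  34.2]
dish 0.72 [239.6 270.2] [ 662.3 -165.2    0. ]
  mask 0.75 rect centre [ 646.9 -158. ] sides 103.21719449401293 67.96382699274938 ang 72.25454858313948 161.9664642832136 box [240.6 262.3  62.2  37.2]
square_tray 0.6 [ 94.9 216.4] [ 496.7 -347.5   14. ]
  mask 0.56 rect centre [ 505.8 -359.8] sides 166.34621041607744 167.11863847231743 ang 103.6677613824241 9.852914370000844 box [ 88.4 205.9 147.4 105.5]
bottle_center 0.91 [437.7 215. ] [650.4 162.3  35. ]
  mask 0.77 rect centre [649.  164.2] sides 34.705926662882234 74.05344445568967 ang 143.17281847060104 46.55883927864755 box [439.4 213.8  40.9  31.4]
```

View pics/w3.png

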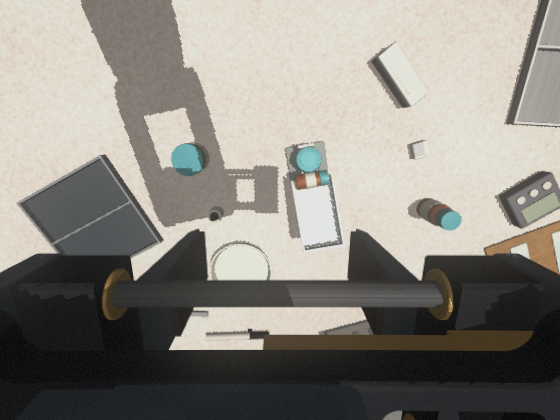

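The wrist view shows the cap at (309,160), the vial at (312,180), the chute's top end near (322,246), the jar (188,159), the slide box (398,75), the bottle (437,214), the dish (240,268) and the square tray (90,210). I now refine the chute axis and the tray poses.

```bash
cat >> h.py <<'E'
from scipy.optimize import minimize
def fit(f,st,q,X,x0,hull=True):
    """planar pose (x,y,yaw) of convex outline points X best matching the mask, by IoU"""
    m=spotter.trace(f,q)[0]["mask"].astype(np.uint8)
    m=cv2.resize(m,None,fx=4,fy=4,interpolation=cv2.INTER_LINEAR)
    def cost(v):
        c,s=np.cos(np.radians(v[2])),np.sin(np.radians(v[2])); P=X.copy()
        P[:,0]=v[0]+c*X[:,0]-s*X[:,1]; P[:,1]=v[1]+s*X[:,0]+c*X[:,1]
        p=cv2.convexHull(((proj(f,P,st)+.5)*4).astype(np.float32)).astype(np.int32)
        b=np.zeros_like(m); cv2.fillPoly(b,[p],1); return -(b&m).sum()/(b|m).sum()
    r=minimize(cost,x0,method="Nelder-Mead",options=dict(initial_simplex=np.array(x0)+np.array([[0,0,0],[8,0,0],[0,8,0],[0,0,6]]),xatol=.1,fatol=1e-5))
    return r.x,-r.fun
def boxp(lx,ly,z0,z1): return np.array([[a*lx/2,b*ly/2,z] for a in(-1,1) for b in(-1,1) for z in(z0,z1)],float)
def cyl(d,z0,z1): return np.array([[d/2*np.cos(a),d/2*np.sin(a),z] for a in np.linspace(0,6.28,24) for z in(z0,z1)])
S=dict(oblong_tray=(boxp(200,100,0,14),(480,385,-22)),square_tray=(boxp(160,160,0,14),(505,-358,10)),
 slidebox_center=(boxp(82,30,0,30),(441,153,23)),bottle_center=(cyl(34,0,58),(650,158,0)),jar_center=(cyl(46,0,42),(458,-167,0)),dish=(cyl(106,0,16),(658,-160,0)),cap_center=(cyl(36,27,45),(511,0,0)))
S["bottle_center"]=(np.vstack([cyl(34,0,55),cyl(29,55,70)]),(650,158,0))
E
python3 - <<'E'
from h import *
st=env.state(); f=viewer.grab_frame("wrist")
for p,z in [((322,246),72),((303,248),72),((341,243),72),((304,140),30)]: print(p,onz(f,p,z,st))
for q in ["square_tray","slidebox_center","jar_center","cap_center","bottle_center"]: print("wrist",q,*fit(f,st,q,*S[q]))
for n in ["scene","side"]:
    f=viewer.grab_frame(n)
    for q in S: print(n,q,*fit(f,st,q,*S[q]))
E
```

```text
(322, 246) [629.4 -18.5  72. ]
(303, 248) [624.2 -45.2  72. ]
(341, 243) [633.1   8.6  72. ]
(304, 140) [482.8   1.1  30. ]
wrist square_tray [ 665.  -211.3  -62. ] -0.0
wrist slidebox_center [447.2 209.    4.3] -0.0
wrist jar_center [ 519.3 -145.7  -24. ] -0.0
wrist cap_center [516.3  37.3  -6. ] -0.0
wrist bottle_center [676.7 131.3   2. ] -0.0
scene oblong_tray [592.  486.3 -52. ] -0.0
scene square_tray [ 665.  -211.3  -62. ] -0.0
scene slidebox_center [447.2 223.2  -6.3] -0.0
scene bottle_center [687.3 163.3 -20. ] -0.0
scene jar_center [ 482.9 -123.4  -29.3] -0.0
scene dish [ 740.7 -282.7   22. ] -0.0h.py:46: RuntimeWarning: overflow encountered in scalar negative
  b=np.zeros_like(m); cv2.fillPoly(b,[p],1); return -(b&m).sum()/(b|m).sum()
Traceback (most recent call last):
  File "h.py", line 40, in fit
    m=spotter.trace(f,q)[0]["mask"].astype(np.uint8)
      ~~~~~~~~~~~~~~~~~~^^^
IndexError: list index out of range
```

```bash
sed -i 's/return -(b&m).sum()\/(b|m).sum()/return -float((b\&m).sum())\/float((b|m).sum())/; s/    m=spotter.trace(f,q)\[0\]\["mask"\]/    T=spotter.trace(f,q)\n    if not T: return "none",0\n    m=T[0]["mask"]/' h.py
python3 - <<'E'
from h import *
st=env.state(); f=viewer.grab_frame("wrist")
for q in ["square_tray","slidebox_center","jar_center","cap_center","bottle_center"]: print("wrist",q,*fit(f,st,q,*S[q]))
for n in ["scene","side"]:
    f=viewer.grab_frame(n)
    for q in S: print(n,q,*fit(f,st,q,*S[q]))
E
```

```text
wrist square_tray none 0
wrist slidebox_center [441.9 152.2  22. ] 0.933046683046683
wrist jar_center [ 457.1 -165.9   -2.7] 0.9466933396093199
wrist cap_center [509.6  -2.    1.6] 0.9168754270097927
wrist bottle_center [647.6 162.3   2.4] 0.9338382573860792
scene oblong_tray [481.2 376.2 -22.6] 0.9564453039159672
scene square_tray [ 505.  -361.5    9.9] 0.9760861960400196
scene slidebox_center [444.  150.1  21.8] 0.9248878923766816
scene bottle_center [649.4 160.5  -3.3] 0.9234567901234568
scene jar_center [ 459.5 -166.8   -0.5] 0.9257093723129837
scene dish [ 658.3 -157.6    3.7] 0.9102768781644848
scene cap_center none 0
side oblong_tray [474.5 384.5 -15.7] 0.31249048677280894
side square_tray [ 502.8 -363.8   10.3] 0.9828050325925803
side slidebox_center [442.8 149.9  25.5] 0.9337773916401197
side bottle_center [647.2 159.7   2. ] 0.8694252873563219
side jar_center [ 458.6 -166.4    6.3] 0.9204322200392927
side dish [ 659.9 -158.5    4.1] 0.9083665338645418
side cap_center [508.3  -4.3   5.6] 0.8141463414634146
```

Poses agree across the cameras: chute yaw is about -8° and the cap is at about (510,-2). Now I grasp the cap.

>>> apply_moves --delta_pos '[[-0.05,0.15,-0.25],[-0.1,0.3,-0.5],[-0.18,0.44,-0.75],[-0.18,0.44,-1],[-0.18,0.44,-1]]' --rot '[[0,0,0.04],[0,0,0.08],[0,0,0.113],[0,0,0.113],[0,0,0.113]]' --hand '[0.6,0.6,0.6,0.6,0.6]'

```text
time_s: 8.6
ee_pos: [501.8, -0.8, 123.7]
ee_rot: [-179.9, -0.7, 172.2]
force: [-0.8, 0.0, -0.7]
gripper_width: 60.5
gripper_force: 0.0
```

>>> apply_moves --delta_pos '[[0,0,-0.2],[0,0,-0.4],[0,0,-0.5],[0,0,-0.6],[0,0,-0.7],[0,0,-0.8],[0,0,-0.88],[0,0,-0.88]]' --rot '[[0,0,0],[0,0,0],[0,0,0],[0,0,0],[0,0,0],[0,0,0],[0,0,0],[0,0,0]]' --hand '[0.6,0.6,0.6,0.6,0.6,0.6,0.6,0.6]'

```text
time_s: 9.27
ee_pos: [506.5, -1.9, 22.6]
ee_rot: [-180.0, -0.1, 172.0]
force: [0.9, -0.3, 0.8]
gripper_width: 54.2
gripper_force: 0.0
```

```bash
python3 - <<'E'
from h import *
look("w4",["cap_center","vial_center"])
E
```

```text
t 9.27 tcp [506.5  -1.9  22.6] [-180.    -0.1  172. ] w 54.24949865525473
cap_center 0.59 [279.3 245.9] [511.8  -0.6  36. ]
  mask 0.56 rect centre [511.7  -1.7] sides 35.85178978425889 38.93522048452109 ang 109.69295196025591 18.241185678236988 box [277.  245.8  48.8  49. ]
vial_center 0.9 [277.5 284. ] [536.9  -5.4  45. ]
  mask 0.67 rect centre [529.8  -4.3] sides 8.55552571797156 45.83600992246549 ang 169.04727550308212 80.46035501310874 box [278.6 274.6  64.9  12.7]
```

View pics/w4.png

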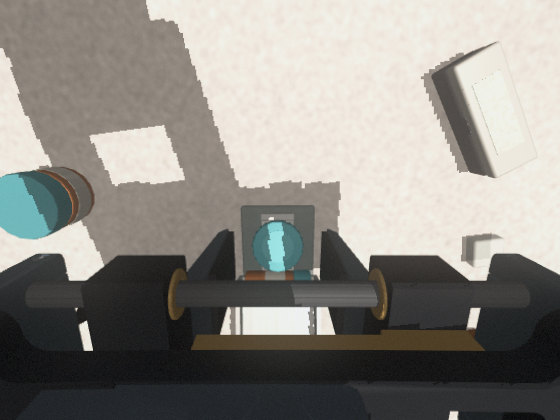

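The cap sits centred between the fingers at (278,245). I close on it and lift briskly.

>>> apply_moves --delta_pos '[[0,0,0],[0,0,0],[0,0,0],[0,0,0],[0,0,0],[0,0,0]]' --rot '[[0,0,0],[0,0,0],[0,0,0],[0,0,0],[0,0,0],[0,0,0]]' --hand '[0.2,0.2,0.2,0.2,0.2,0.2]' --newtons 15

```text
time_s: 10.02
ee_pos: [506.6, -1.6, 23.2]
ee_rot: [180.0, -0.0, 172.1]
force: [-0.0, -0.1, 0.3]
gripper_width: 18.9
gripper_force: 0.0
```

>>> apply_moves --delta_pos '[[0,0,0.3],[0,0,0.6],[0,0,0.8],[0,0,0.9]]' --rot '[[0,0,0],[0,0,0],[0,0,0],[0,0,0]]' --hand '[0.2,0.2,0.2,0.2]'

```text
time_s: 10.35
ee_pos: [508.6, -1.7, 134.8]
ee_rot: [180.0, 0.3, 172.1]
force: [-0.1, 0.3, 0.4]
gripper_width: 18.3
gripper_force: 0.0
```

```bash
python3 - <<'E'
from h import *
look("w5",["cap_center","vial_center"],{"vial_center":34})
E
```

```text
t 10.35 tcp [508.6  -1.7 134.8] [180.    0.3 172.1] w 18.299875119278628
cap_center 0.7 [277.1 204.4] [512.8  -1.7  36. ]
cap_center 0.58 [413.5 117.6] [442.5 146.   36. ]
  mask 0.85 rect centre [510.4  -1.5] sides 35.67129920174606 34.106213142366926 ang 127.40156543643441 36.82756150315216 box [277.4 204.2  31.1  30.5]
vial_center 0.89 [279.1 233.1] [547.   -4.1  34. ]
  mask 0.56 rect centre [541.9  -5.8] sides 46.92238196555817 23.976723123854764 ang 82.09364490887124 173.26262501993708 box [276.9 229.9  42.1  17.9]
```

View pics/w5.png

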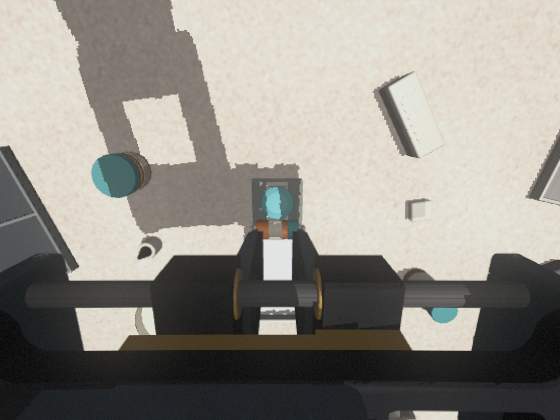

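The fingers closed to 18.9 mm without touching the cap. In the wrist view the visible tips end near row 232, higher than the stated TCP would be. I'll check the actual finger geometry from the fixed cameras.

```bash
python3 - <<'E'
from h import *
st=env.state(); ims=[]
for n in ["scene","side"]:
    f=viewer.grab_frame(n); t=st["ee_pos"]; p=proj(f,t)[0]; p2=proj(f,t+[0,0,18.8])[0]; p3=proj(f,t+[0,0,79])[0]; print(n,p,p2,p3)
    im=f["pixels"][:,:,::-1].copy(); x,y=map(int,p2); c=cv2.resize(im[y-70:y+50,x-50:x+50],None,fx=4,fy=4,interpolation=cv2.INTER_CUBIC)
    for q,col in((p,(0,0,255)),(p2,(0,255,0)),(p3,(255,0,0))):
        cv2.circle(c,(int((q[0]-x+50)*4),int((q[1]-y+70)*4)),4,col,-1)
    ims.append(c)
cv2.imwrite("pics/fing.png",np.hstack(ims))
E
```

```text
scene [264.6 191.7] [264.6 186.7] [264.3 169.9]
side [266.8 185.1] [266.4 178.4] [265.1 155.9]
```

View pics/fing.png

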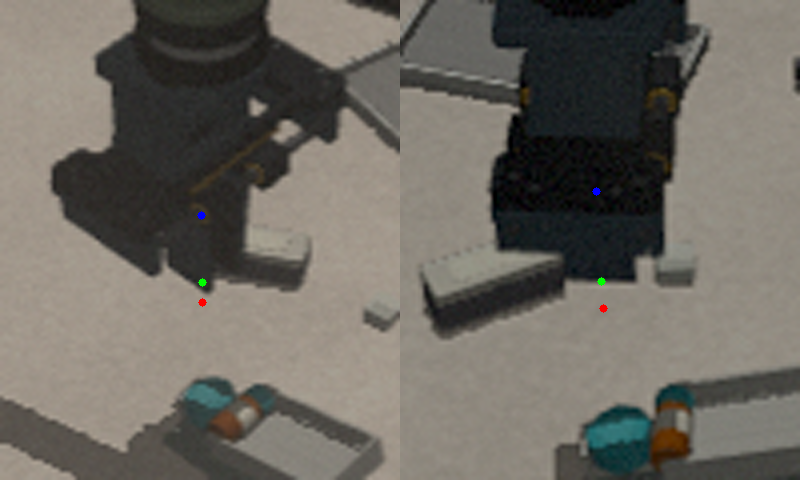

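The crops show the cap and vial still in the chute. The finger tips end at about the green dot, roughly 20-30 mm above the reported TCP. I'll overlay finger-tip rectangles at several heights to measure this.

```bash
python3 - <<'E'
from h import *
st=env.state(); ims=[]
Rt=Ro.from_euler("xyz",st["ee_rot"],degrees=True).as_matrix(); w=st["gripper_width"]/2
for n,s in [("scene",6),("side",6),("wrist",3)]:
    f=viewer.grab_frame(n); x,y=map(int,proj(f,st["ee_pos"]+[0,0,25],st)[0]); hw,hh={"wrist":(44,66)}.get(n,(22,33))
    if n=="wrist": y+=20
    im=cv2.convertScaleAbs(f["pixels"][:,:,::-1],alpha=1.8,beta=20)
    c=cv2.resize(im[y-hh:y+hh,x-hw:x+hw],None,fx=s,fy=s,interpolation=cv2.INTER_CUBIC)
    for h,col in((0,(0,0,255)),(20,(0,255,0)),(40,(255,0,0))):
        for sg in(-1,1):
            P=np.array([[16,sg*w,-h],[16,sg*(w+13.5),-h],[-16,sg*(w+13.5),-h],[-16,sg*w,-h]])@Rt.T+st["ee_pos"]
            q=(proj(f,P,st)-[x-hw,y-hh])*s
            cv2.polylines(c,[q.astype(np.int32)],True,col,1)
    ims.append(c)
cv2.imwrite("pics/fing2.png",np.hstack(ims)); print([i.shape for i in ims])
E
```

```text
[(396, 264, 3), (396, 264, 3), (396, 264, 3)]
```

View pics/fing2.png

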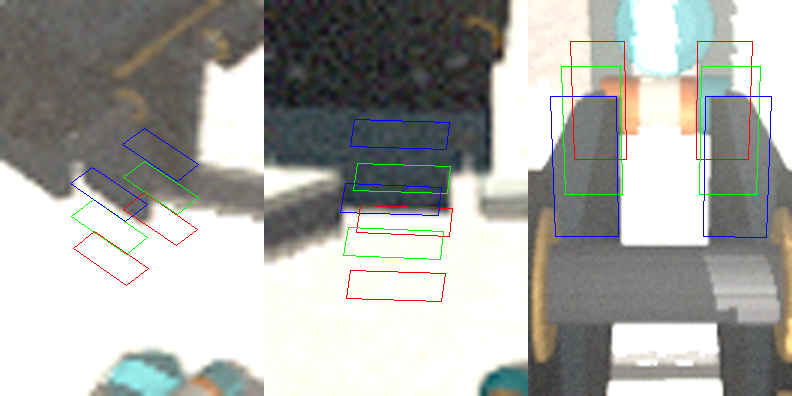

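In all three views the finger tips match the 40 mm rectangles, so the tips end about 40 mm short of the reported TCP. I'll check where the gripper's body begins the same way.

```bash
python3 - <<'E'
from h import *
st=env.state(); ims=[]
Rt=Ro.from_euler("xyz",st["ee_rot"],degrees=True).as_matrix()
for n,s in [("scene",5),("side",5)]:
    f=viewer.grab_frame(n); x,y=map(int,proj(f,st["ee_pos"]+[0,0,90],st)[0]); hw,hh=40,55
    im=cv2.convertScaleAbs(f["pixels"][:,:,::-1],alpha=2.5,beta=30)
    c=cv2.resize(im[y-hh:y+hh,x-hw:x+hw],None,fx=s,fy=s,interpolation=cv2.INTER_CUBIC)
    for h,col in((40,(255,0,0)),(79,(0,0,255)),(119,(0,255,0))):
        a,b=(16,22.6) if h==40 else (38,89)
        P=np.array([[a,b,-h],[a,-b,-h],[-a,-b,-h],[-a,b,-h]])@Rt.T+st["ee_pos"]
        q=(proj(f,P,st)-[x-hw,y-hh])*s
        cv2.polylines(c,[q.astype(np.int32)],True,col,1)
    ims.append(c)
cv2.imwrite("pics/body.png",np.hstack(ims))
E
```

```text
(no output)
```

View pics/body.png

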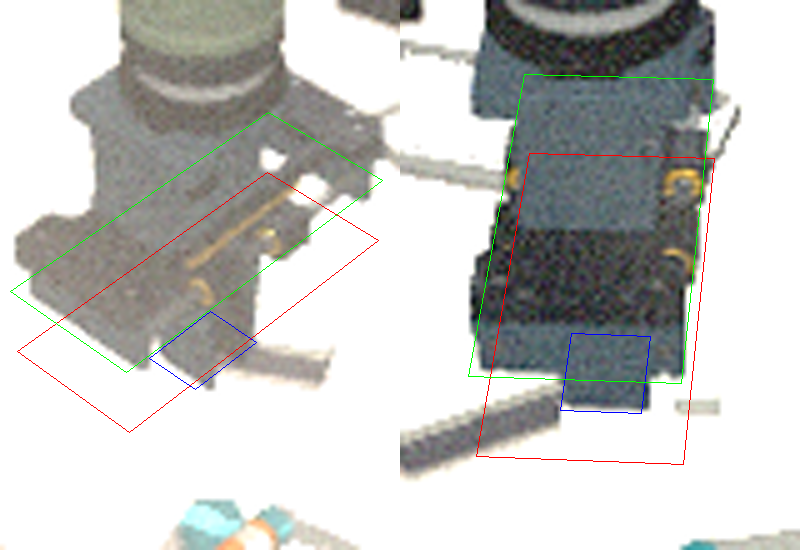

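The body matches the +119 mm rectangle, so the whole tool sits 40 mm higher than reported. From here: tip z = reported z + 40, grasp point = reported z + 58.8. I retry the cap.

>>> apply_moves --delta_pos '[[0,0,0],[0,0,0],[0,0,-0.2],[0,0,-0.4],[0,0,-0.6],[0,0,-0.67],[0,0,-0.67]]' --rot '[[0,0,0],[0,0,0],[0,0,0],[0,0,0],[0,0,0],[0,0,0],[0,0,0]]' --hand '[0.6,0.6,0.6,0.6,0.6,0.6,0.6]'

```text
time_s: 11.53
ee_pos: [504.8, -1.6, 48.9]
ee_rot: [-180.0, -0.3, 172.1]
force: [-0.8, 0.2, -0.3]
gripper_width: 54.4
gripper_force: 0.0
```

>>> apply_moves --delta_pos '[[0,0,-0.1],[0,0,-0.2],[0,0,-0.3],[0,0,-0.4],[0,0,-0.45],[0,0,-0.5],[0,0,-0.54],[0,0,-0.54]]' --rot '[[0,0,0],[0,0,0],[0,0,0],[0,0,0],[0,0,0],[0,0,0],[0,0,0],[0,0,0]]' --hand '[0.6,0.6,0.6,0.6,0.6,0.6,0.6,0.6]'

```text
time_s: 12.2
ee_pos: [506.6, -1.6, -14.2]
ee_rot: [180.0, -0.0, 172.1]
force: [0.5, -0.3, -0.0]
gripper_width: 54.7
gripper_force: 0.0
```

>>> apply_moves --delta_pos '[[0,0,0],[0,0,0],[0,0,0],[0,0,0],[0,0,0],[0,0,0]]' --rot '[[0,0,0],[0,0,0],[0,0,0],[0,0,0],[0,0,0],[0,0,0]]' --hand '[0.2,0.2,0.2,0.2,0.2,0.2]' --newtons 15

```text
time_s: 12.7
ee_pos: [507.0, -1.6, -13.6]
ee_rot: [180.0, 0.1, 172.1]
force: [-0.4, 0.4, 2.7]
gripper_width: 35.4
gripper_force: 15.0
```

>>> apply_moves --delta_pos '[[0,0,0.3],[0,0,0.6],[0,0,0.78]]' --rot '[[0,0,0],[0,0,0],[0,0,0]]' --hand '[0.2,0.2,0.2]'

```text
time_s: 12.95
ee_pos: [507.8, -1.6, 82.4]
ee_rot: [180.0, 0.2, 172.1]
force: [0.5, -0.9, -0.7]
gripper_width: 35.3
gripper_force: 15.0
```

>>> apply_moves --delta_pos '[[0.2,-0.2,0],[0.4,-0.4,0],[0.63,-0.65,0]]' --rot '[[0,0,0],[0,0,0],[0,0,0]]' --hand '[0.2,0.2,0.2]'

```text
time_s: 13.2
ee_pos: [582.5, -79.5, 80.5]
ee_rot: [180.0, 0.0, 172.2]
force: [-0.0, 0.3, 0.2]
gripper_width: 35.2
gripper_force: 15.0
```

>>> apply_moves --delta_pos '[[0.2,-0.2,0],[0.4,-0.4,0],[0.64,-0.66,0],[0.64,-0.66,0],[0.64,-0.66,0]]' --rot '[[0,0,0],[0,0,0],[0,0,0],[0,0,0],[0,0,0]]' --hand '[0.2,0.2,0.2,0.2,0.2]'

```text
time_s: 13.62
ee_pos: [659.6, -160.4, 78.3]
ee_rot: [180.0, -0.1, 171.9]
force: [-1.2, -0.3, 0.3]
gripper_width: 35.5
gripper_force: 15.0
```

```bash
python3 - <<'E'
from h import *
look("w6",["vial_center","dish","cap_center"],{"vial_center":34})
st=env.state()
f=viewer.grab_frame("side")
for r in spotter.landmark_of(f,"vial_center")[:2]: print(r["score"],onz(f,r["position"],34))
E
```

```text
t 13.62 tcp [ 659.6 -160.4   78.3] [180.   -0.1 171.9] w 35.51566477029816
  mask 0.55 rect centre [513.8  -4.4] sides 46.18198150889664 1.9316967484553422 ang 81.31670045965939 4.203030856211745 box [459.    3.6  64.7   2. ]
dish 0.57 [276.3 204.5] [ 657.8 -160.5    0. ]
  mask 0.66 rect centre [ 658.5 -161.4] sides 105.96865433120986 101.24674248863846 ang 81.98381622104225 174.8617945085164 box [275.6 203.  111.9  95.8]
cap_center 0.62 [275.7 270.2] [ 712.4 -168.7   36. ]
  mask 0.91 rect centre [ 700.6 -165.3] sides 56.18711078633258 43.11377998041505 ang 81.97437863740484 173.62899353716443 box [278.1 260.1  61.1  44.8]
0.75 [500.7  -3.7  34. ]
0.29 [ 659.6 -180.9   34. ]
```

View pics/w6.png

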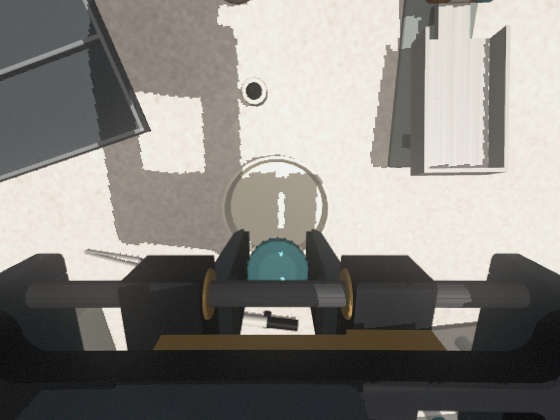

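The cap is held above the dish at (277,262), and the vial has rolled down to the stop. I lower and release.

>>> apply_moves --delta_pos '[[0,0,-0.25],[0,0,-0.5],[0,0,-0.65],[0,0,-0.75],[0,0,-0.82],[0,0,-0.88],[0,0,-0.88]]' --rot '[[0,0,0],[0,0,0],[0,0,0],[0,0,0],[0,0,0],[0,0,0],[0,0,0]]' --hand '[0.2,0.2,0.2,0.2,0.2,0.2,0.2]'

```text
time_s: 14.65
ee_pos: [658.7, -158.7, -26.8]
ee_rot: [180.0, -0.1, 172.1]
force: [-0.0, 0.1, 0.1]
gripper_width: 35.5
gripper_force: 15.0
```

>>> apply_moves --delta_pos '[[0,0,0],[0,0,0],[0,0,0],[0,0,0],[0,0,0.2],[0,0,0.5],[0,0,0.8],[0,0,1]]' --rot '[[0,0,0],[0,0,0],[0,0,0],[0,0,0],[0,0,0],[0,0,0],[0,0,0],[0,0,0]]' --hand '[0.5,0.5,0.5,0.5,0.5,0.5,0.6,0.6]'

```text
time_s: 15.32
ee_pos: [660.5, -159.2, 98.1]
ee_rot: [-180.0, 0.3, 172.1]
force: [0.8, 0.1, -0.3]
gripper_width: 54.0
gripper_force: 0.0
```

```bash
python3 - <<'E'
from h import *
look("w7",["vial_center","dish","cap_center"],{"vial_center":34,"cap_center":13})
st=env.state()
for n in["scene","side"]:
    f=viewer.grab_frame(n)
    for q,z in(("vial_center",34),("cap_center",13)):
        for r in spotter.landmark_of(f,q)[:2]: print(n,q,r["score"],onz(f,r["position"],z))
E
```

```text
t 15.32 tcp [ 660.5 -159.2   98.1] [-180.     0.3  172.1] w 54.03244399169209
  mask 0.68 rect centre [511.1  -1. ] sides 53.61659127007249 7.645086784741194 ang 81.46765146284616 4.087595188610027 box [449.2   5.9  71.5  11.2]
dish 0.71 [273.9 199.2] [ 658.1 -162.     0. ]
  mask 0.88 rect centre [ 663.7 -161.8] sides 108.10828563522806 105.82383625747742 ang 143.66251355256787 56.026446331848355 box [275.3 203.2 103.6  99.1]
cap_center 0.82 [276.  209.8] [ 666.6 -160.8   13. ]
  mask 0.68 rect centre [ 665.8 -159.1] sides 36.04521231670946 40.37122932666039 ang 82.11313992333895 173.0984043576122 box [277.6 209.8  34.1  36.5]
scene cap_center 0.47 [ 667.6 -167.1   13. ]
side vial_center 0.54 [505.9   0.   34. ]
side cap_center 0.59 [ 666.1 -162.    13. ]
```

The cap is in the dish and the vial is at the stop, about (503.5,-1). Next I grasp the vial by its ends.

>>> apply_moves --delta_pos '[[-0.2,0.2,0],[-0.4,0.4,0],[-0.65,0.66,0]]' --rot '[[0,0,0],[0,0,0],[0,0,0]]' --hand '[0.68,0.68,0.68]'

```text
time_s: 16.22
ee_pos: [582.0, -81.0, 93.4]
ee_rot: [-180.0, 0.0, 172.0]
force: [0.5, 0.9, -0.4]
gripper_width: 62.0
gripper_force: 0.0
```

>>> apply_moves --delta_pos '[[-0.2,0.2,0],[-0.4,0.4,0],[-0.65,0.66,0],[-0.65,0.66,0],[-0.65,0.66,0]]' --rot '[[0,0,0],[0,0,0],[0,0,0],[0,0,0],[0,0,0]]' --hand '[0.68,0.68,0.68,0.68,0.68]'

```text
time_s: 16.63
ee_pos: [502.8, -0.4, 94.3]
ee_rot: [180.0, -0.0, 172.2]
force: [-0.4, 0.8, 0.8]
gripper_width: 61.7
gripper_force: 0.0
```

```bash
python3 - <<'E'
from h import *
look("w8",["vial_center"],{"vial_center":34})
look("w8",["vial_center"],{"vial_center":34})
E
```

```text
t 16.63 tcp [502.8  -0.4  94.3] [180.   -0.  172.2] w 61.68306422730529
vial_center 0.75 [278.5 211.5] [503.6   1.3  34. ]
  mask 0.91 rect centre [503.9  -0.6] sides 46.68052479968325 22.07919103084052 ang 82.25598305613647 173.55682380664393 box [277.6 210.8  49.   22.7]
t 16.78 tcp [505.5  -2.2  94.3] [-180.     0.1  172.1] w 62.044627849412215
vial_center 0.96 [277.1 207.8] [502.6  -1.3  34. ]
  mask 0.6 rect centre [503.9  -1.1] sides 46.49420090493853 23.956866711691593 ang 82.08996799886374 173.45438358871905 box [278.8 208.9  49.7  23.9]
```

View pics/w8.png

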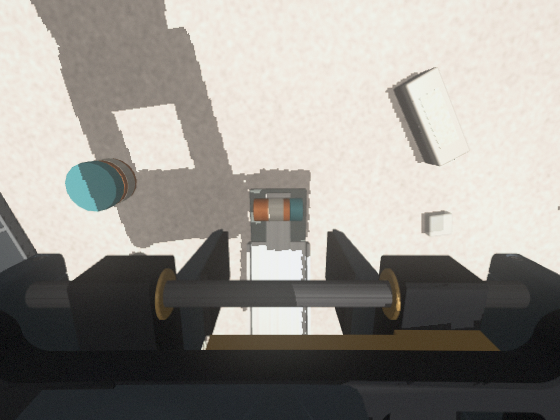

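The vial lies at the stop at (278,209), centred between the fingers and square to them. I descend and grip.

>>> apply_moves --delta_pos '[[0,0,-0.2],[0,0,-0.4],[0,0,-0.55],[0,0,-0.7],[0,0,-0.8],[0,0,-0.9],[0,0,-0.9]]' --rot '[[0,0,0],[0,0,0],[0,0,0],[0,0,0],[0,0,0],[0,0,0],[0,0,0]]' --hand '[0.68,0.68,0.68,0.68,0.68,0.68,0.68]'

```text
time_s: 17.52
ee_pos: [502.8, -2.2, -16.3]
ee_rot: [-180.0, -0.3, 172.0]
force: [-0.2, 0.6, -0.1]
gripper_width: 62.1
gripper_force: 0.0
```

>>> apply_moves --delta_pos '[[0,0,0],[0,0,0],[0,0,0],[0,0,0],[0,0,0],[0,0,0]]' --rot '[[0,0,0],[0,0,0],[0,0,0],[0,0,0],[0,0,0],[0,0,0]]' --hand '[0.35,0.35,0.35,0.35,0.35,0.35]' --newtons 12

```text
time_s: 18.02
ee_pos: [505.1, -1.7, -13.3]
ee_rot: [180.0, 0.1, 172.1]
force: [0.7, -1.8, 1.3]
gripper_width: 45.8
gripper_force: 12.0
```

>>> apply_moves --delta_pos '[[0,0,0.1],[0,0,0.3],[0,0,0.6],[0,0,0.8]]' --rot '[[0,0,0],[0,0,0],[0,0,0],[0,0,0]]' --hand '[0.35,0.35,0.35,0.35]'

```text
time_s: 18.35
ee_pos: [504.5, -1.5, 84.2]
ee_rot: [180.0, 0.1, 172.1]
force: [0.7, 0.3, -0.4]
gripper_width: 45.8
gripper_force: 12.0
```

>>> apply_moves --delta_pos '[[-0.05,0.25,0],[-0.1,0.55,0],[-0.14,0.83,0]]' --rot '[[0,0,-0.03],[0,0,-0.06],[0,0,-0.085]]' --hand '[0.35,0.35,0.35]'

```text
time_s: 18.6
ee_pos: [486.9, 98.9, 82.8]
ee_rot: [179.9, 0.0, 164.5]
force: [0.3, 0.6, -1.2]
gripper_width: 45.8
gripper_force: 12.0
```

>>> apply_moves --delta_pos '[[-0.05,0.25,0],[-0.1,0.55,0],[-0.14,0.83,0]]' --rot '[[0,0,-0.03],[0,0,-0.06],[0,0,-0.085]]' --hand '[0.35,0.35,0.35]'

```text
time_s: 18.85
ee_pos: [469.4, 199.2, 82.1]
ee_rot: [180.0, -0.0, 157.3]
force: [1.4, 0.7, 0.2]
gripper_width: 45.7
gripper_force: 12.0
```

>>> apply_moves --delta_pos '[[-0.05,0.25,0],[-0.1,0.55,0],[-0.14,0.83,0]]' --rot '[[0,0,0],[0,0,0],[0,0,0]]' --hand '[0.35,0.35,0.35]'

```text
time_s: 19.1
ee_pos: [452.6, 298.9, 82.1]
ee_rot: [-180.0, -0.0, 157.5]
force: [0.4, -1.1, -0.8]
gripper_width: 45.8
gripper_force: 12.0
```

>>> apply_moves --delta_pos '[[-0.05,0.25,0],[-0.1,0.55,0],[-0.14,0.83,0],[-0.14,0.83,0],[-0.14,0.83,0]]' --rot '[[0,0,0],[0,0,0],[0,0,0],[0,0,0],[0,0,0]]' --hand '[0.35,0.35,0.35,0.35,0.35]'

```text
time_s: 19.52
ee_pos: [436.1, 398.0, 81.6]
ee_rot: [-180.0, -0.0, 157.6]
force: [0.8, -0.6, -1.0]
gripper_width: 45.9
gripper_force: 12.0
```

```bash
python3 - <<'E'
from h import *
st,f=look("w9",["oblong_tray"],{"oblong_tray":14})
im=f["pixels"][:,:,::-1].copy()
for c in((480,378.5,-22.5),):
    a=np.radians(c[2])
    for s in(-49,49):
        P=np.array([[s+i*47,j*46,14] for i,j in((1,1),(1,-1),(-1,-1),(-1,1))],float)
        P[:,:2]=P[:,:2]@np.array([[np.cos(a),np.sin(a)],[-np.sin(a),np.cos(a)]])+c[:2]
        cv2.polylines(im,[proj(f,P,st).astype(np.int32)],True,(0,0,255),1)
cv2.imwrite("pics/w9.png",im)
E
```

```text
t 19.52 tcp [436.1 398.   81.6] [-180.    -0.   157.6] w 45.89064133680809
oblong_tray 0.65 [275.  250.2] [476.1 379.9  14. ]
  mask 0.73 rect centre [425.1 399.9] sides 97.13300270571713 87.1565879329382 ang 67.68459560064412 160.3503952710192 box [274.1 244.9 107.1 182.5]
```

View pics/w9.png

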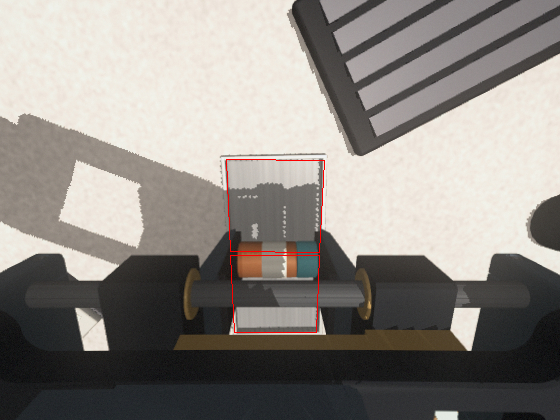

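The overlay of the fitted compartments coincides with the tray walls, with the vial held above at (280,258). I lower and release gently.

>>> apply_moves --delta_pos '[[0,0,-0.25],[0,0,-0.5],[0,0,-0.7],[0,0,-0.8],[0,0,-0.87],[0,0,-0.92],[0,0,-0.95],[0,0,-0.95],[0,0,-0.95]]' --rot '[[0,0,0],[0,0,0],[0,0,0],[0,0,0],[0,0,0],[0,0,0],[0,0,0],[0,0,0],[0,0,0]]' --hand '[0.35,0.35,0.35,0.35,0.35,0.35,0.35,0.35,0.35]'

```text
time_s: 20.42
ee_pos: [437.7, 397.0, -31.1]
ee_rot: [179.9, 0.1, 157.4]
force: [-0.2, -0.5, -0.1]
gripper_width: 45.7
gripper_force: 12.0
```

>>> apply_moves --delta_pos '[[0,0,0],[0,0,0],[0,0,0],[0,0,0],[0,0,0.1],[0,0,0.3],[0,0,0.6],[0,0,0.9]]' --rot '[[0,0,0],[0,0,0],[0,0,0],[0,0,0],[0,0,0],[0,0,0],[0,0,0],[0,0,0]]' --hand '[0.55,0.58,0.58,0.58,0.58,0.58,0.58,0.58]'

```text
time_s: 21.08
ee_pos: [436.1, 396.2, 76.3]
ee_rot: [-179.9, -0.1, 157.5]
force: [1.1, 0.8, 0.9]
gripper_width: 53.1
gripper_force: 0.0
```

```bash
python3 - <<'E'
from h import *
look("w10",["vial_center","oblong_tray"],{"vial_center":15,"oblong_tray":14})
f=viewer.grab_frame("scene"); print(fit(f,None,"bottle_center",*S["bottle_center"]))
f=viewer.grab_frame("side"); print(fit(f,None,"bottle_center",*S["bottle_center"]))
E
```

```text
t 21.08 tcp [436.1 396.2  76.3] [-179.9   -0.1  157.5] w 53.10411549047577
vial_center 0.78 [280.6 211.2] [437.8 399.8  15. ]
vial_center 0.54 [ 65.6 298.5] [439.8 155.4  15. ]
  mask 0.74 rect centre [436.2 398.8] sides 45.76537621373453 24.067122394936874 ang 67.54140271968528 158.90933030310453 box [281.9 210.3  48.6  24.4]
oblong_tray 0.72 [276.5 248.8] [473.  380.9  14. ]
  mask 0.91 rect centre [444.7 391.8] sides 98.27199023946456 130.0829303724158 ang 68.74610129258288 161.51709260381213 box [274.6 245.4 109.8 184.2]
(array([649. , 159.2,  -0.4]), np.float64(0.9052655265526552))
(array([645.5, 160.5,  -0.8]), np.float64(0.7745022379996913))
```

The vial rests in the tray at about (436,399). Now the bottle.

>>> apply_moves --delta_pos '[[0.22,-0.25,0.1],[0.44,-0.5,0.2],[0.66,-0.75,0.2],[0.88,-0.98,0.2]]' --rot '[[0,0,0],[0,0,0],[0,0,0],[0,0,0]]' --hand '[0.6,0.6,0.6,0.6]'

```text
time_s: 21.87
ee_pos: [543.4, 277.8, 99.9]
ee_rot: [-180.0, 0.0, 157.5]
force: [-0.9, 0.6, -0.7]
gripper_width: 54.9
gripper_force: 0.0
```

>>> apply_moves --delta_pos '[[0.22,-0.25,0],[0.44,-0.5,0],[0.66,-0.75,0],[0.88,-0.98,0],[0.88,-0.98,0],[0.88,-0.98,0]]' --rot '[[0,0,0],[0,0,0],[0,0,0],[0,0,0],[0,0,0],[0,0,0]]' --hand '[0.6,0.6,0.6,0.6,0.6,0.6]'

```text
time_s: 22.37
ee_pos: [648.6, 159.8, 98.3]
ee_rot: [-179.9, -0.1, 157.3]
force: [-0.8, 0.1, -0.1]
gripper_width: 54.9
gripper_force: 0.0
```

```bash
python3 - <<'E'
from h import *
st,f=look("w11",["bottle_center"])
print(fit(f,st,"bottle_center",*S["bottle_center"]))
im=f["pixels"][:,:,::-1].copy()
Rt=Ro.from_euler("xyz",st["ee_rot"],degrees=True).as_matrix()
for sg in(-1,1):
    P=np.array([[16,sg*27,0],[16,sg*40.5,0],[-16,sg*40.5,0],[-16,sg*27,0]])@Rt.T+[648,161,0]; P[:,2]=20
    cv2.polylines(im,[proj(f,P,st).astype(np.int32)],True,(0,0,255),1)
cv2.imwrite("pics/w11.png",im)
E
```

```text
t 22.37 tcp [648.6 159.8  98.3] [-179.9   -0.1  157.3] w 54.918335031299314
bottle_center 0.95 [280.2 210.9] [650.5 163.   35. ]
  mask 0.7 rect centre [650.4 162.3] sides 33.236063816928926 49.569803834932024 ang 67.31377521661724 158.37492997539675 box [280.  211.2  35.6  49.2]
(array([647.9, 162.4,   0.2]), np.float64(0.9422396047756278))
```

View pics/w11.png

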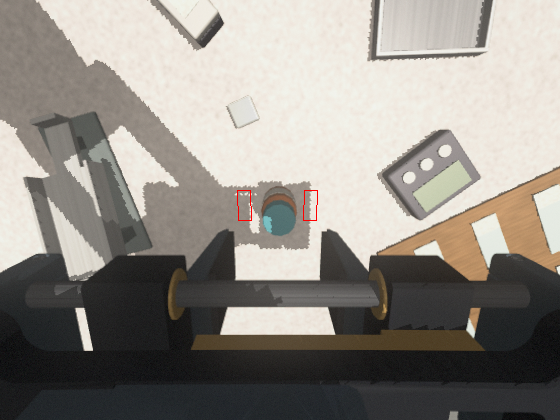

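The bottle at (280,212) is clear of its neighbours and centred. I descend and grip.

>>> apply_moves --delta_pos '[[0,0.01,-0.25],[0,0.01,-0.5],[0,0.01,-0.65],[0,0.01,-0.75],[0,0.01,-0.85],[0,0.01,-0.95],[0,0.01,-0.95]]' --rot '[[0,0,0],[0,0,0],[0,0,0],[0,0,0],[0,0,0],[0,0,0],[0,0,0]]' --hand '[0.6,0.6,0.6,0.6,0.6,0.6,0.6]'

```text
time_s: 23.15
ee_pos: [646.7, 163.0, -16.0]
ee_rot: [-179.9, -0.2, 157.5]
force: [-1.1, 0.2, -0.6]
gripper_width: 54.5
gripper_force: 0.0
```

>>> apply_moves --delta_pos '[[0,0,0],[0,0,0],[0,0,0],[0,0,0],[0,0,0],[0,0,0]]' --rot '[[0,0,0],[0,0,0],[0,0,0],[0,0,0],[0,0,0],[0,0,0]]' --hand '[0.2,0.2,0.2,0.2,0.2,0.2]' --newtons 20

```text
time_s: 23.65
ee_pos: [648.9, 162.8, -12.8]
ee_rot: [179.9, 0.1, 157.5]
force: [-0.6, -0.8, 4.0]
gripper_width: 33.4
gripper_force: 20.0
```

>>> apply_moves --delta_pos '[[0,0,0.1],[0,0,0.3],[0,0,0.5],[0,0,0.6],[0,0,0.6]]' --rot '[[0,0,0],[0,0,0],[0,0,0],[0,0,0],[0,0,0]]' --hand '[0.2,0.2,0.2,0.2,0.2]'

```text
time_s: 24.07
ee_pos: [650.4, 163.4, 61.7]
ee_rot: [179.8, 0.3, 157.5]
force: [0.8, 0.1, -1.4]
gripper_width: 33.5
gripper_force: 20.0
```

>>> apply_moves --delta_pos '[[-0.12,0.2,0],[-0.25,0.4,0],[-0.38,0.62,0],[-0.51,0.82,0]]' --rot '[[0,0,0],[0,0,0],[0,0,0],[0,0,0]]' --hand '[0.2,0.2,0.2,0.2]'

```text
time_s: 24.4
ee_pos: [585.2, 261.8, 56.5]
ee_rot: [-179.9, -0.1, 157.4]
force: [0.2, -0.4, -0.5]
gripper_width: 33.8
gripper_force: 20.0
```

>>> apply_moves --delta_pos '[[-0.12,0.2,0],[-0.25,0.4,0],[-0.38,0.62,0],[-0.51,0.82,0],[-0.51,0.82,0],[-0.51,0.82,0],[-0.51,0.82,0],[-0.51,0.82,0]]' --rot '[[0,0,0],[0,0,0],[0,0,0],[0,0,0],[0,0,0],[0,0,0],[0,0,0],[0,0,0]]' --hand '[0.2,0.2,0.2,0.2,0.2,0.2,0.2,0.2]'

```text
time_s: 25.07
ee_pos: [526.0, 358.5, 57.3]
ee_rot: [-179.9, -0.0, 157.4]
force: [-0.6, 0.0, -0.7]
gripper_width: 33.5
gripper_force: 20.0
```

```bash
python3 - <<'E'
from h import *
for i in range(4):
    st=env.state(); viewer.grab_frame("side"); print(st["ee_pos"],st["force"])
f=viewer.grab_frame("side"); 
for r in spotter.trace(f,"bottle_center")[:1]: print(r["score"],r["box"], proj(f,st["ee_pos"]+[0,0,58]))
E
```

```text
[526.  358.5  57.3] [-0.6  0.  -0.7]
[526.2 358.4  57.5] [ 0.3  0.9 -0.7]
[526.3 358.5  57.7] [ 0.2 -0.5 -0.9]
[526.3 358.6  57.8] [ 0.4 -0.2 -0.8]
0.16 [282.4, 372.8, 110.0, 87.7] [[268.3  89.3]]
```

>>> apply_moves --delta_pos '[[0,0,-0.15],[0,0,-0.3],[0,0,-0.42],[0,0,-0.48],[0,0,-0.51],[0,0,-0.53],[0,0,-0.54],[0,0,-0.55],[0,0,-0.55],[0,0,-0.55]]' --rot '[[0,0,0],[0,0,0],[0,0,0],[0,0,0],[0,0,0],[0,0,0],[0,0,0],[0,0,0],[0,0,0],[0,0,0]]' --hand '[0.2,0.2,0.2,0.2,0.2,0.2,0.2,0.2,0.2,0.2]'

```text
time_s: 26.2
ee_pos: [526.1, 359.9, -7.4]
ee_rot: [179.9, 0.0, 157.5]
force: [0.3, 0.5, -1.0]
gripper_width: 33.5
gripper_force: 20.0
```

>>> apply_moves --delta_pos '[[0,0,-0.008],[0,0,-0.016],[0,0,-0.02],[0,0,-0.02],[0,0,-0.02]]' --rot '[[0,0,0],[0,0,0],[0,0,0],[0,0,0],[0,0,0]]' --hand '[0.2,0.2,0.2,0.2,0.2]'

```text
time_s: 26.62
ee_pos: [526.1, 359.9, -8.8]
ee_rot: [179.9, 0.0, 157.5]
force: [-1.6, -1.9, 6.3]
gripper_width: 33.5
gripper_force: 20.0
```

The bottle is in contact with the tray floor at 6 N. I release and rise.

>>> apply_moves --delta_pos '[[0,0,0],[0,0,0],[0,0,0],[0,0,0],[0,0,0.2],[0,0,0.5],[0,0,0.8],[0,0,1]]' --rot '[[0,0,0],[0,0,0],[0,0,0],[0,0,0],[0,0,0],[0,0,0],[0,0,0],[0,0,0]]' --hand '[0.5,0.55,0.55,0.55,0.55,0.55,0.55,0.55]'

```text
time_s: 27.28
ee_pos: [526.8, 360.3, 112.8]
ee_rot: [179.8, 0.1, 157.5]
force: [0.9, -0.5, 0.2]
gripper_width: 50.3
gripper_force: 0.0
```

```bash
python3 - <<'E'
from h import *
st,f=look("w12",["bottle_center","vial_center","slidebox_center"],{"bottle_center":39,"vial_center":15})
for n in ("scene","side"):
    f=viewer.grab_frame(n); S["bottle_center"][0][:]; X=S["bottle_center"][0]+[0,0,4]
    print(n,fit(f,None,"bottle_center",X,(526,360,0)))
E
```

```text
t 27.28 tcp [526.8 360.3 112.8] [179.8   0.1 157.5] w 50.29454699016312
bottle_center 0.71 [279.7 204.1] [525.1 364.9  39. ]
  mask 0.59 rect centre [527.4 359.9] sides 33.456460422793754 49.157555301809815 ang 67.46653213369338 158.36850595899216 box [276.8 207.3  35.3  49.5]
vial_center 0.56 [278.6 105.2] [437.  400.3  15. ]
vial_center 0.56 [278.6 151.7] [478.7 383.   15. ]
slidebox_center 0.62 [ 68.3 200.6] [440.4 154.3  15. ]
  mask 0.59 rect centre [441.  149.9] sides 49.80049863706481 90.43691981452733 ang 111.8690857354678 22.875320532855987 box [ 65.  204.9  97.   75.5]
scene (array([525.3, 361. ,   7.6]), np.float64(0.8639101861993428))
side ('none', 0)
```

View pics/w12.png

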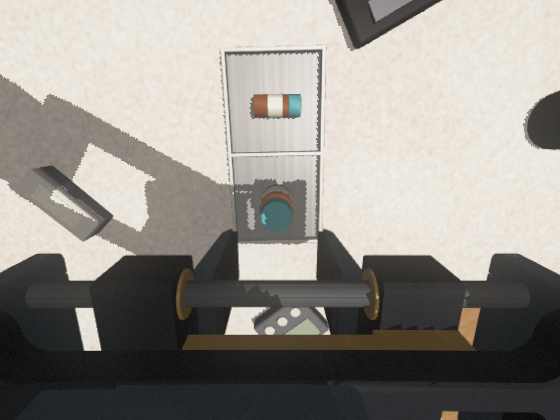

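The vial lies at (278,105) and the bottle stands at (276,208), each in its own compartment. Now the slide box.

>>> apply_moves --delta_pos '[[-0.09,-0.22,0],[-0.18,-0.44,0],[-0.27,-0.66,0],[-0.35,-0.87,0]]' --rot '[[0,0,0.066],[0,0,0.13],[0,0,0.2],[0,0,0.262]]' --hand '[0.6,0.6,0.6,0.6]'

```text
time_s: 28.17
ee_pos: [482.7, 254.0, 109.0]
ee_rot: [-180.0, -0.1, -179.7]
force: [0.3, 0.1, -0.3]
gripper_width: 54.9
gripper_force: 0.0
```

>>> apply_moves --delta_pos '[[-0.09,-0.22,0],[-0.18,-0.44,0],[-0.27,-0.66,0],[-0.35,-0.87,-0.1],[-0.35,-0.87,-0.1],[-0.35,-0.87,-0.1]]' --rot '[[0,0,0.066],[0,0,0.13],[0,0,0.2],[0,0,0.262],[0,0,0.262],[0,0,0.262]]' --hand '[0.6,0.6,0.6,0.6,0.6,0.6]'

```text
time_s: 28.67
ee_pos: [441.0, 150.0, 97.2]
ee_rot: [180.0, -0.1, -157.7]
force: [0.4, 1.1, 1.1]
gripper_width: 54.7
gripper_force: 0.0
```

```bash
python3 - <<'E'
from h import *
for i in range(2):
    st,f=look("w13",["slidebox_center"])
    print(fit(f,st,"slidebox_center",*S["slidebox_center"]))
E
```

```text
t 28.67 tcp [441.  150.   97.2] [ 180.    -0.1 -157.7] w 54.710053261282916
slidebox_center 0.95 [279.4 205.7] [440.7 152.4  15. ]
  mask 0.82 rect centre [443.7 153.3] sides 90.42350187820833 32.6969674975463 ang 20.817190991315982 111.57774428161912 box [281.2 208.   32.9  83.8]
(array([441.3, 152.5,  22.4]), np.float64(0.9652273051161465))
t 28.87 tcp [442.7 151.8  97.9] [ 180.     0.1 -157.5] w 54.53740338558873
slidebox_center 0.55 [278.2 203.4] [441.  152.2  15. ]
  mask 0.96 rect centre [443.3 153. ] sides 31.856198985080095 87.99701389579522 ang 112.54418590561285 23.47375350136378 box [279.2 204.4  33.8  84.7]
(array([441.8, 152.2,  22.7]), np.float64(0.9419711910286156))
```

>>> apply_moves --delta_pos '[[0,0,-0.25],[0,0,-0.5],[0,0,-0.75],[0,0,-0.9],[0,0,-0.9]]' --rot '[[0,0,0],[0,0,0],[0,0,0],[0,0,0],[0,0,0]]' --hand '[0.6,0.6,0.6,0.6,0.6]'

```text
time_s: 29.48
ee_pos: [438.7, 150.2, -13.6]
ee_rot: [180.0, -0.5, -157.5]
force: [-0.5, 0.4, 0.1]
gripper_width: 55.0
gripper_force: 0.0
```

>>> apply_moves --delta_pos '[[0,0,-0.07],[0,0,-0.14],[0,0,-0.14],[0,0,-0.14],[0,0,-0.14],[0,0,-0.14],[0,0,-0.14],[0,0,-0.14]]' --rot '[[0,0,0],[0,0,0],[0,0,0],[0,0,0],[0,0,0],[0,0,0],[0,0,0],[0,0,0]]' --hand '[0.6,0.6,0.2,0.2,0.2,0.2,0.2,0.2]' --newtons 25

```text
time_s: 30.15
ee_pos: [442.3, 151.1, -26.5]
ee_rot: [180.0, 0.1, -157.5]
force: [0.2, 0.1, 4.0]
gripper_width: 29.8
gripper_force: 25.0
```

>>> apply_moves --delta_pos '[[0,0,0.1],[0,0,0.3],[0,0,0.6],[0,0,0.9],[0,0,0.9]]' --rot '[[0,0,0],[0,0,0],[0,0,0],[0,0,0],[0,0,0]]' --hand '[0.2,0.2,0.2,0.2,0.2]'

```text
time_s: 30.57
ee_pos: [446.4, 152.2, 86.9]
ee_rot: [-179.9, 0.7, -157.5]
force: [1.4, 1.5, -0.7]
gripper_width: 30.0
gripper_force: 25.0
```

>>> apply_moves --delta_pos '[[0.01,-0.29,0],[0.02,-0.58,0],[0.04,-0.87,0]]' --rot '[[0,0,-0.08],[0,0,-0.16],[0,0,-0.239]]' --hand '[0.2,0.2,0.2]'

```text
time_s: 30.82
ee_pos: [445.9, 45.6, 80.7]
ee_rot: [-180.0, 0.0, -178.2]
force: [0.1, 0.6, -1.0]
gripper_width: 30.0
gripper_force: 25.0
```

>>> apply_moves --delta_pos '[[0.01,-0.29,0],[0.02,-0.58,0],[0.04,-0.87,0]]' --rot '[[0,0,-0.08],[0,0,-0.16],[0,0,-0.239]]' --hand '[0.2,0.2,0.2]'

```text
time_s: 31.07
ee_pos: [450.5, -59.5, 80.5]
ee_rot: [-180.0, -0.0, 161.1]
force: [1.0, -0.7, 0.1]
gripper_width: 29.7
gripper_force: 25.0
```

>>> apply_moves --delta_pos '[[0.01,-0.29,0],[0.02,-0.58,0],[0.04,-0.87,0]]' --rot '[[0,0,-0.08],[0,0,-0.16],[0,0,-0.239]]' --hand '[0.2,0.2,0.2]'

```text
time_s: 31.32
ee_pos: [455.3, -164.0, 80.4]
ee_rot: [-180.0, -0.0, 140.5]
force: [0.6, -0.1, -0.7]
gripper_width: 29.8
gripper_force: 25.0
```

>>> apply_moves --delta_pos '[[0.01,-0.29,0],[0.02,-0.58,0],[0.04,-0.87,0]]' --rot '[[0,0,-0.08],[0,0,-0.16],[0,0,-0.239]]' --hand '[0.2,0.2,0.2]'

```text
time_s: 31.57
ee_pos: [460.1, -268.3, 80.2]
ee_rot: [-180.0, -0.1, 120.0]
force: [1.3, 0.3, -0.7]
gripper_width: 29.8
gripper_force: 25.0
```

>>> apply_moves --delta_pos '[[0.01,-0.29,0],[0.02,-0.58,0],[0.04,-0.87,0],[0.04,-0.87,0],[0.04,-0.87,0]]' --rot '[[0,0,-0.08],[0,0,-0.16],[0,0,-0.239],[0,0,-0.239],[0,0,-0.239]]' --hand '[0.2,0.2,0.2,0.2,0.2]'

```text
time_s: 31.98
ee_pos: [465.1, -372.5, 79.8]
ee_rot: [-180.0, -0.1, 99.7]
force: [-0.3, 0.7, -1.5]
gripper_width: 29.8
gripper_force: 25.0
```

```bash
python3 - <<'E'
from h import *
st,f=look("w14",["square_tray","slidebox_center"],{"square_tray":14})
print(fit(f,st,"square_tray",*S["square_tray"]))
for n in("scene","side"): 
    f=viewer.grab_frame(n); print(fit(f,st,"square_tray",*S["square_tray"]))
E
```

```text
t 31.98 tcp [ 465.1 -372.5   79.8] [-180.    -0.1   99.7] w 29.822582413865508
  mask 0.91 rect centre [ 504.3 -346.2] sides 157.75119306497538 133.56915422118274 ang 9.638007783764653 106.90523414763156 box [321.4 186.8 178.9 137.7]
slidebox_center 0.82 [278.3 256.5] [ 475.6 -419.8   15. ]
  mask 0.83 rect centre [ 471. -398.] sides 52.60751207184133 98.23136682255286 ang 9.738701161755984 101.22272944522459 box [277.9 259.6  55.3 140.7]
(array([ 503.8, -359.8,   10. ]), np.float64(0.6819342554608637))
(array([ 504.9, -360.3,   10.4]), np.float64(0.8831150561987424))
(array([ 505.7, -380.4,    9.7]), np.float64(0.8381723237597911))
```

>>> apply_moves --delta_pos '[[0,0.02,-0.2],[0,0.02,-0.4],[0,0.02,-0.6],[0,0.02,-0.7],[0,0.02,-0.76],[0,0.02,-0.8],[0,0.02,-0.82],[0,0.02,-0.83],[0,0.02,-0.83],[0,0.02,-0.83]]' --rot '[[0,0,0],[0,0,0],[0,0,0],[0,0,0],[0,0,0],[0,0,0],[0,0,0],[0,0,0],[0,0,0],[0,0,0]]' --hand '[0.2,0.2,0.2,0.2,0.2,0.2,0.2,0.2,0.2,0.2]'

```text
time_s: 33.32
ee_pos: [466.2, -369.2, -18.0]
ee_rot: [179.9, 0.1, 99.8]
force: [0.6, 1.2, -0.6]
gripper_width: 29.9
gripper_force: 25.0
```

>>> apply_moves --delta_pos '[[0,0,-0.008],[0,0,-0.016],[0,0,-0.016],[0,0,-0.016]]' --rot '[[0,0,0],[0,0,0],[0,0,0],[0,0,0]]' --hand '[0.2,0.2,0.2,0.2]'

```text
time_s: 33.65
ee_pos: [465.7, -368.8, -20.7]
ee_rot: [180.0, 0.0, 99.8]
force: [-0.6, 1.2, -1.3]
gripper_width: 29.9
gripper_force: 25.0
```

>>> apply_moves --delta_pos '[[0,0,-0.008],[0,0,-0.016],[0,0,-0.016],[0,0,-0.016]]' --rot '[[0,0,0],[0,0,0],[0,0,0],[0,0,0]]' --hand '[0.2,0.2,0.2,0.2]'

```text
time_s: 33.98
ee_pos: [465.8, -368.9, -22.5]
ee_rot: [180.0, 0.0, 99.8]
force: [0.8, 1.0, 1.1]
gripper_width: 29.8
gripper_force: 25.0
```

Contact. I release, rise, and go to the jar.

>>> apply_moves --delta_pos '[[0,0,0],[0,0,0],[0,0,0],[0,0,0.2],[0,0,0.5],[0,0,0.8],[0,0,1]]' --rot '[[0,0,0],[0,0,0],[0,0,0],[0,0,0],[0,0,0],[0,0,0],[0,0,0]]' --hand '[0.4,0.45,0.45,0.45,0.45,0.45,0.45]'

```text
time_s: 34.57
ee_pos: [466.7, -369.6, 100.5]
ee_rot: [179.9, 0.2, 99.8]
force: [1.0, -0.5, 0.7]
gripper_width: 40.8
gripper_force: 0.0
```

>>> apply_moves --delta_pos '[[-0.01,0.28,0],[-0.02,0.56,0],[-0.03,0.84,0]]' --rot '[[0,0,0],[0,0,0],[0,0,0]]' --hand '[0.7,0.7,0.7]'

```text
time_s: 34.82
ee_pos: [462.1, -267.3, 97.8]
ee_rot: [179.9, 0.0, 99.7]
force: [-0.1, -0.7, -0.5]
gripper_width: 58.1
gripper_force: 0.0
```

>>> apply_moves --delta_pos '[[-0.01,0.28,0],[-0.02,0.56,0],[-0.03,0.84,0],[-0.03,0.84,0],[-0.03,0.84,0],[-0.03,0.84,0]]' --rot '[[0,0,0],[0,0,0],[0,0,0],[0,0,0],[0,0,0],[0,0,0]]' --hand '[0.7,0.7,0.7,0.7,0.7,0.7]'

```text
time_s: 35.32
ee_pos: [458.9, -167.6, 97.5]
ee_rot: [180.0, 0.1, 99.8]
force: [-0.1, 0.3, -0.6]
gripper_width: 63.9
gripper_force: 0.0
```

```bash
python3 - <<'E'
from h import *
st,f=look("w15",["jar_center"])
print(fit(f,st,"jar_center",*S["jar_center"]))
for n in("scene","side"): 
    f=viewer.grab_frame(n); print(fit(f,st,"slidebox_center",S["slidebox_center"][0]+[0,0,4],(466,-369,100)))
E
```

```text
t 35.32 tcp [ 458.9 -167.6   97.5] [180.    0.1  99.8] w 63.93627369812466
jar_center 0.78 [274.4 205.7] [ 457.  -165.8   21. ]
  mask 0.76 rect centre [ 458.5 -167.6] sides 46.57703947629121 54.864675386359494 ang 9.873913179552426 101.06780844208512 box [276.4 206.6  50.4  54.2]
(array([ 458.3, -165.7,    5.3]), np.float64(0.9524756053487532))
(array([ 467.3, -368.5,   98.2]), np.float64(0.9235202187927329))
(array([ 466.4, -369. ,   99.9]), np.float64(0.9382691278758695))
```

The slide box is in place at (466,-369). Gripping the jar.

>>> apply_moves --delta_pos '[[0,0,-0.25],[0,0,-0.5],[0,0,-0.7],[0,0,-0.8],[0,0,-0.9],[0,0,-1],[0,0,-1],[0,0,-1]]' --rot '[[0,0,0],[0,0,0],[0,0,0],[0,0,0],[0,0,0],[0,0,0],[0,0,0],[0,0,0]]' --hand '[0.7,0.7,0.7,0.7,0.7,0.7,0.7,0.7]'

```text
time_s: 36.38
ee_pos: [458.2, -167.2, -23.0]
ee_rot: [-179.9, -0.0, 99.8]
force: [0.2, 0.0, -0.6]
gripper_width: 63.5
gripper_force: 0.0
```

>>> apply_moves --delta_pos '[[0,0,0],[0,0,0],[0,0,0],[0,0,0],[0,0,0],[0,0,0]]' --rot '[[0,0,0],[0,0,0],[0,0,0],[0,0,0],[0,0,0],[0,0,0]]' --hand '[0.3,0.3,0.3,0.3,0.3,0.3]' --newtons 25

```text
time_s: 36.88
ee_pos: [458.9, -167.4, -21.9]
ee_rot: [179.9, 0.0, 99.8]
force: [-1.3, 0.4, 5.9]
gripper_width: 45.4
gripper_force: 25.0
```

>>> apply_moves --delta_pos '[[0,0,0.1],[0,0,0.3],[0,0,0.5],[0,0,0.6],[0,0,0.6]]' --rot '[[0,0,0],[0,0,0],[0,0,0],[0,0,0],[0,0,0]]' --hand '[0.3,0.3,0.3,0.3,0.3]'

```text
time_s: 37.3
ee_pos: [460.7, -167.9, 51.9]
ee_rot: [179.7, 0.2, 99.8]
force: [0.1, -0.4, -0.6]
gripper_width: 45.4
gripper_force: 25.0
```

>>> apply_moves --delta_pos '[[0.09,-0.2,0],[0.18,-0.4,0],[0.27,-0.6,0],[0.35,-0.783,0]]' --rot '[[0,0,0],[0,0,0],[0,0,0],[0,0,0]]' --hand '[0.3,0.3,0.3,0.3]'

```text
time_s: 37.63
ee_pos: [500.4, -262.0, 48.0]
ee_rot: [-179.9, -0.1, 99.8]
force: [0.2, 0.8, -0.3]
gripper_width: 45.6
gripper_force: 25.0
```

>>> apply_moves --delta_pos '[[0.09,-0.2,0],[0.18,-0.4,0],[0.27,-0.6,0],[0.35,-0.783,0],[0.35,-0.783,0],[0.35,-0.783,0],[0.35,-0.783,0]]' --rot '[[0,0,0],[0,0,0],[0,0,0],[0,0,0],[0,0,0],[0,0,0],[0,0,0]]' --hand '[0.3,0.3,0.3,0.3,0.3,0.3,0.3]'

```text
time_s: 38.22
ee_pos: [541.4, -354.1, 47.8]
ee_rot: [-179.9, -0.1, 99.8]
force: [-0.3, -0.1, -1.0]
gripper_width: 45.7
gripper_force: 25.0
```

>>> apply_moves --delta_pos '[[0,0,-0.15],[0,0,-0.3],[0,0,-0.42],[0,0,-0.47],[0,0,-0.5],[0,0,-0.52],[0,0,-0.53],[0,0,-0.53],[0,0,-0.53]]' --rot '[[0,0,0],[0,0,0],[0,0,0],[0,0,0],[0,0,0],[0,0,0],[0,0,0],[0,0,0],[0,0,0]]' --hand '[0.3,0.3,0.3,0.3,0.3,0.3,0.3,0.3,0.3]'

```text
time_s: 38.97
ee_pos: [543.0, -355.3, -13.5]
ee_rot: [179.9, 0.1, 99.8]
force: [0.4, 0.7, -0.8]
gripper_width: 45.3
gripper_force: 25.0
```

>>> apply_moves --delta_pos '[[0,0,-0.008],[0,0,-0.016],[0,0,-0.02],[0,0,-0.02],[0,0,-0.02]]' --rot '[[0,0,0],[0,0,0],[0,0,0],[0,0,0],[0,0,0]]' --hand '[0.3,0.3,0.3,0.3,0.3]'

```text
time_s: 39.38
ee_pos: [542.5, -355.1, -16.7]
ee_rot: [180.0, -0.0, 99.8]
force: [0.0, 0.3, 0.1]
gripper_width: 45.4
gripper_force: 25.0
```

>>> apply_moves --delta_pos '[[0,0,-0.006],[0,0,-0.012],[0,0,-0.012],[0,0,-0.012]]' --rot '[[0,0,0],[0,0,0],[0,0,0],[0,0,0]]' --hand '[0.3,0.3,0.3,0.3]'

```text
time_s: 39.72
ee_pos: [542.6, -355.2, -17.9]
ee_rot: [180.0, 0.0, 99.8]
force: [-1.0, 0.5, 1.5]
gripper_width: 45.8
gripper_force: 25.0
```

Contact. I release, rise, and do a final check.

>>> apply_moves --delta_pos '[[0,0,0],[0,0,0],[0,0,0],[0,0,0],[0,0,0.2],[0,0,0.5],[0,0,0.8],[0,0,1],[0,0,1]]' --rot '[[0,0,0],[0,0,0],[0,0,0],[0,0,0],[0,0,0],[0,0,0],[0,0,0],[0,0,0],[0,0,0]]' --hand '[0.58,0.62,0.62,0.62,0.62,0.62,0.62,0.62,0.62]'

```text
time_s: 40.47
ee_pos: [545.9, -357.3, 108.5]
ee_rot: [179.5, 0.5, 99.8]
force: [0.7, -0.2, 0.1]
gripper_width: 56.4
gripper_force: 0.0
```

>>> apply_moves --delta_pos '[[-0.2,0.25,0.1],[-0.4,0.5,0.3],[-0.6,0.75,0.5],[-0.6,0.9,0.6],[-0.6,0.9,0.6],[-0.6,0.9,0.6]]' --rot '[[0,0,0],[0,0,0],[0,0,0],[0,0,0],[0,0,0],[0,0,0]]' --hand '[0.62,0.62,0.62,0.62,0.62,0.62]'

```text
time_s: 40.97
ee_pos: [470.8, -246.6, 174.7]
ee_rot: [179.9, 0.1, 99.9]
force: [0.4, 0.4, -0.4]
gripper_width: 56.3
gripper_force: 0.0
```

```bash
python3 - <<'E'
from h import *
ims=[]
for n,(x0,x1,y0,y1) in {"scene":(120,400,110,380),"side":(190,450,80,420)}.items():
    f=viewer.grab_frame(n); c=cv2.convertScaleAbs(f["pixels"][y0:y1,x0:x1,::-1],alpha=1.7); ims.append(cv2.resize(c,(395,590)if n=="side" else(405,590)))
    for q,dz,x in(("jar_center",4,(542,-355,0)),("bottle_center",4,(526,360,0)),("slidebox_center",4,(466,-369,100))): print(n,q,fit(f,None,q,S[q][0]+[0,0,dz],x))
cv2.imwrite("pics/final.png",np.hstack(ims)); print(env.state()["time_s"])
E
```

```text
scene jar_center (array([ 543.6, -353.7,    1.7]), np.float64(0.9477944152165115))
scene bottle_center (array([527.9, 357.9,   6.5]), np.float64(0.7962253829321663))
scene slidebox_center (array([ 467.8, -367.9,   98.9]), np.float64(0.8717694821269433))
side jar_center (array([ 542., -355.,    0.]), np.float64(0.9588000313307746))
side bottle_center (array([530.2, 392. , -24.7]), np.float64(0.3822933922326523))
side slidebox_center (array([ 465.9, -368.3,   99. ]), np.float64(0.9326537546721033))
41.3667
```

View pics/final.png

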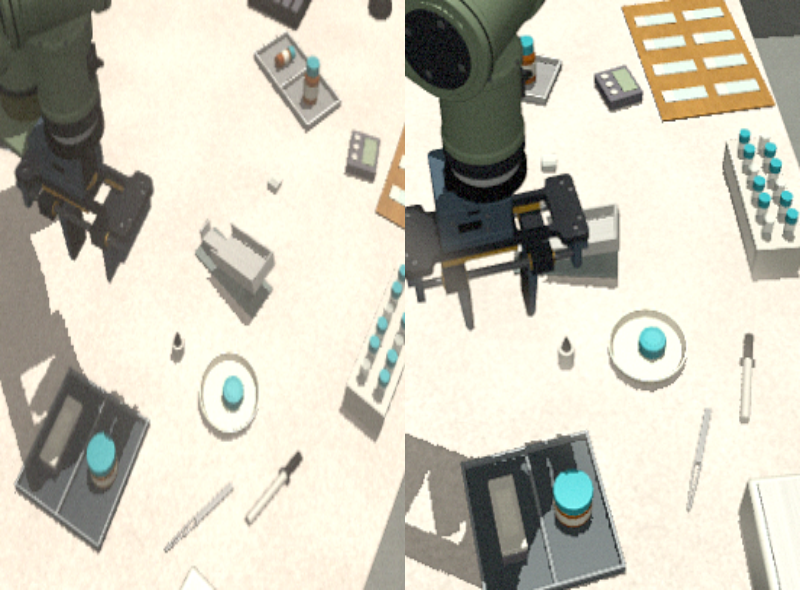

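The final view shows the cap in the dish, the vial and the upright bottle in the steel tray, and the box and the upright jar in the grey tray. The gripper is clear of everything, so I hand in.

```bash
python3 -c "
from workcell import env
print(env.job_done())"
```

```text
the job is handed in; nothing more can be done
None
```

I handed the job in at about 41 s: the cap is in the dish, the vial and upright bottle are in the steel tray, and the slide box and upright jar are in the grey tray; the first try at the cap closed on air because the finger tips sit about 40 mm above the reported TCP.

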